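# Set the spindle on the slab roller's shaft flat

### The arm

A 7-joint arm with a two-finger parallel gripper is mounted at the origin on the work surface. World frame = base frame: x ahead of the robot, y to its left, z up, the work surface at z = 0. Lengths are in m, angles in rad, forces in N, time in s.
With the tool pointing down it reaches from about 0.425 to 0.825 m from the base axis. Payload 3.6 kg.
Tool frame: the origin (TCP) lies where the fingers leave the gripper's body, on its centre line; the fingertips stand 73 mm ahead of it and the grasp point (between the pads) lies 54 mm ahead of it; x points along the fingers, y is the direction in which the jaws open and shut, and the axes are right-handed (so a half turn about x gives the same grasp; the last joint's range is limited). The gripper opens to 85 mm and grips with 20 to 120 N. Pads are 22 mm wide; open, the fingers measure 114 mm over their backs; the gripper's body (76 mm by 85 mm) begins 54 mm behind the grasp point. The pads swing forward as they close: fully open they stand 13 mm farther back than shut.
Start: joints at [1.274, 0.615, -0.013, 1.423, 0.008, 1.103, -0.04], TCP at [0.174, -0.626, 0.304] pointing down, gripper open.
Joint ranges: [-3.12, 3.12], [-0.3, 2.06], [-1.34, 1.32], [0.26, 2.42], [-1.36, 4.5], [0.01, 1.98], [-2.84, 2.84]. Speed limits (rad/s): [2.79, 2.79, 3.14, 3.14, 3.14, 3.14, 3.14].

### API

Orientations are given as a unit quaternion [x, y, z, w].
In Python, from station import arm, snapshot, camera_info, ticket gives the robot as it stands. Calls block until the motion is done:
- arm.movep(position, orientation): joint-space move of the TCP to a pose.
- arm.line_to(position, velocity=0.15, ori=None): straight line of the TCP; ori=None keeps the orientation; velocity is the mean speed in m/s.
- arm.move_j(angles): joint-space move.
- arm.move_gripper(opening, effort=None): opening from 0.0 (shut) to 1.0 (fully open); effort is the grip in N (None keeps the last); returns when the fingers have stopped.
- arm.pause(seconds).
- arm.ik(position, orientation): joint angles nearest the present ones, or None.
- snapshot(name): name is "side" or "top" or "wrist"; returns the picture (480x640x3 uint8, blue, green, red); there is no depth.
- camera_info(name): a dict with "fx", "fy", "cx", "cy" (pixels), "R" (3x3) and "t" (3): a world point X has camera coordinates R X + t; the wrist camera has in their place "T_tool_cam" (4x4, takes a point from camera to tool coordinates, whose origin is the TCP and whose axes are the tool frame's). Camera axes: x right, y down, z forward; pixel columns grow to the right and rows downward; lengths in m; the calibration is good to about 2 mm. A picture is of the moment at which its call begins: read the wrist's pose just before it. camera_info takes no time and is no camera call.
A pose or a line that the arm cannot do raises arm.MotionError and nothing moves.
- ticket.finish_job(): hands the job in, once; it reports no verdict.
Readings, each from a call of its own:
- arm.read_time(): time.
- arm.read_joint_positions(): joint angles.
- arm.read_dq(): joint speeds.
- arm.read_effort(): joint torques, N m.
- arm.read_tool_pos(): TCP position.
- arm.read_eef_rot(): TCP orientation.
- arm.read_ft_force(): force on the tool from outside, world axes, zero at the start.
- arm.read_wrist_torque(): the same for the moment, N m.
- arm.read_opening(): opening from 0.0 (shut) to 1.0 (fully open).
Only numpy, scipy, OpenCV 4.12 (cv2) and the standard library are available. Lean on these libraries where they do the work, as an engineer would, in place of code of your own. Each camera call takes 0.05 s, during which the arm holds its last target. There are 200 camera calls.

### The job

Close the fingers on the ground flat of the gearbox's upright shaft and its round back, and turn the shaft until the flat faces squarely out of the open side of the guard. Then pull the steel drive spindle out of its crock by the rod, lower its collar over the shaft end with the set screw on the flat, and press it fully down against the spring-loaded brass sleeve. Finish while still gripping the rod and holding the collar down there, with the screw to the guard's open side and the spindle upright; leave the crocks standing and everything else where it is.

Things in the scene. Friction and masses are not known exactly. Their poses are not given: they have to be found in the camera images.
- gearbox: grey gearbox fixed to the table, base 170 x 170 mm, top face 50 mm above the table, with a thin dark steel guard wall 18 mm high round three sides of the top, 70 mm from the shaft (its top 68 mm above the table); the guard's open side faces the gearbox's own -x. Origin on the table under the shaft axis, z up along the shaft
- shaft (a joint): angle of the upright steel shaft, 20 mm diameter, its top end 102 mm above the table: 0 when the flat faces the guard's open side (gearbox -x), growing counter-clockwise from above; turns freely -3.1 to 3.1 rad, stays where left (friction 0.06 N m)
- flat: the flat ground on the shaft: 14 mm wide, 36 mm high, 62 to 98 mm above the table; origin at the middle of its face (80 mm above the table, 5.5 mm from the shaft axis), its own -x is the outward normal, z up. Closed on flat and round back the fingers stand 15.5 mm apart (20 mm anywhere else round the shaft), centred 2.25 mm from the axis on the side away from the flat
- shaft_end (a point): centre of the shaft's top end, 102 mm above the table, on the axis; turns with the shaft: its -x points out of the flat, z up
- sleeve (a joint): how far the brass thrust sleeve round the shaft (36 mm diameter) is pressed down: 0 to 0.008 m; its top is 66 mm above the table at 0 and 58 mm fully down; a spring pushes it up with 5 N at 0, 9 N fully down, so the spindle's weight alone does not press it down
- spindle: loose steel drive spindle standing on the crock's inner floor, 0.2 to 0.4 kg, 185 mm long: at its foot a dark collar 36 mm diameter, 58 mm high, with a bore 23 mm wide and 48 mm deep, open below; above it a plain round rod, 14 mm diameter, from 58 to 185 mm. The set screw is on its own -x side. Origin at the centre of the foot, z up along the rod
- screw (a point): inner tip of the spindle's set screw, 20 mm above the foot, on its -x side: a 5 mm square tip reaching inward to 7.5 mm from the axis, while the screw's head stands out to 25 mm. So the collar passes over the shaft end only with the tip on the flat (within about 0.4 rad)
- crock: loose white straight-sided stoneware crock holding the spindle, 1 kg, 86 mm wide outside, 76 mm inside, 95 mm high, inner floor 6 mm above the table; origin under its centre, z up
- tool_crock: stoneware crock like the other (86 mm wide, 95 mm high) holding three wooden modelling tools with flat paddle ends, 119 mm high in all; leave alone; origin under its centre, z up
- rolling_pin: wooden rolling pin lying along its y, barrel 56 mm x 260 mm, 420 mm over the handles; leave alone; origin under its centre
- bowl: small white bowl, 110 mm wide, 50 mm high; leave alone; origin under its centre
- bottle: white bottle, 60 mm wide, 160 mm high; leave alone; origin under its centre
- tiles: stack of five 80 mm square fired tiles, 35 mm high; leave alone; origin under its centre
- mallet: wooden mallet lying down, 50 mm high, head 50 x 90 mm at +x, handle to -x, 250 mm long; leave alone; origin under the handle's middle
- rib: flat wooden rib 50 x 110 x 8 mm; leave alone; origin under its centre
- brayer: small wooden hand roller 32 mm high, 90 mm barrel along y, handle to -x; leave alone; origin under the barrel
Not all that is in view belongs to the job. There is more than one size of the gearbox; the one meant has the size given above.

How it is judged:
By the outcome, as a careful person would: the job done as asked, in the order asked, and still so for the second after the job is handed in, while the arm keeps its last pose, push and grip.
It also fails if it takes over 72 s, if anything falls off the work surface, if the arm or the gripper's body presses on something with over 40 N, if the wrist force passes 120 N, or if a joint passes its speed limit or range.

## Working session

There is one attempt and no reset: what is moved stays moved. The work goes in short steps, each a Python script; the robot and the scene stay as the last script left them, time stands still between calls to the robot, and variables do not carry over. Pictures are saved under pics/ and viewed, about 8 in all and at most 12, crops included, and the job is handed in when it is done.

```bash
ls; mkdir -p pics; python3 - <<'E'
from station import arm,snapshot,camera_info
import cv2,numpy as np
np.set_printoptions(precision=4,suppress=True)
a=snapshot("top");b=snapshot("side");w=snapshot("wrist")
cv2.imwrite("pics/top.png",a);cv2.imwrite("pics/side.png",b);cv2.imwrite("pics/w0.png",w)
for n in("top","side","wrist"):print(n,camera_info(n))
print(arm.read_tool_pos(),arm.read_eef_rot(),arm.read_time(),arm.read_ft_force())
E
```

```text
pics
top {'fx': 564.9199077471947, 'fy': 564.9199077471947, 'cx': 316.4866425473159, 'cy': 239.10708954212438, 'R': array([[ 0.003 , -0.9998, -0.0176],
       [-0.9856,  0.0001, -0.169 ],
       [ 0.169 ,  0.0179, -0.9855]]), 't': array([-0.0076,  0.5528,  1.2335])}
side {'fx': 580.88935971777, 'fy': 580.88935971777, 'cx': 312.98529282977387, 'cy': 245.35811725739944, 'R': array([[ 0.9266, -0.3757,  0.0183],
       [-0.2683, -0.6942, -0.6679],
       [ 0.2636,  0.6139, -0.744 ]]), 't': array([-0.5342,  0.2   ,  1.1642])}
wrist {'fx': 422.539268701366, 'fy': 422.539268701366, 'cx': 321.59260896532277, 'cy': 248.34328019905826, 'T_tool_cam': array([[-0.0004, -0.2849,  0.9586, -0.0702],
       [ 1.    ,  0.0009,  0.0007,  0.0003],
       [-0.0011,  0.9586,  0.2849, -0.0726],
       [ 0.    ,  0.    ,  0.    ,  1.    ]])}
[ 0.1738 -0.6259  0.303 ] [-0.7005 -0.0962  0.7007 -0.0948] 0.15 [ 0.1414 -0.7123 -0.0957]
```

View pics/top.png

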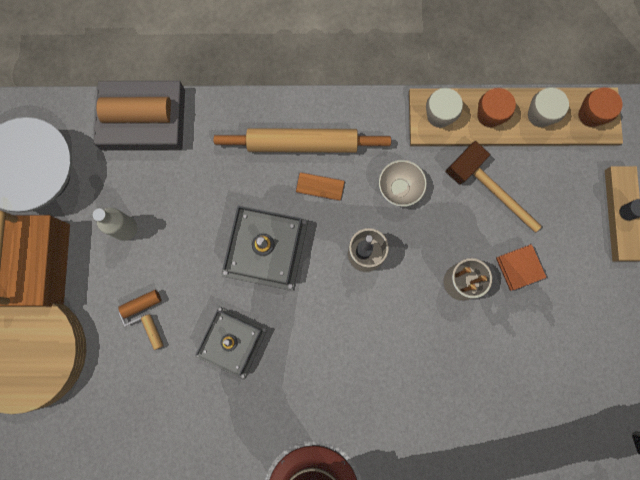

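View pics/side.png

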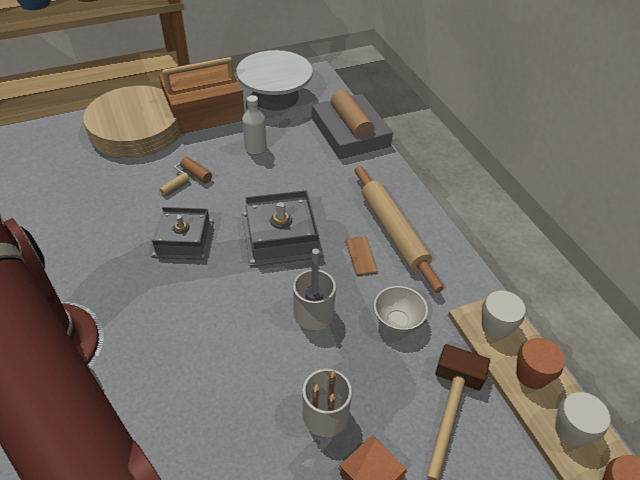

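The top view shows the large gearbox at about (265,247), a small decoy at (231,343), the spindle's crock at (369,248) and the tool crock at (472,279). I'll zoom in on the first and third in both views.

```bash
cat > h.py <<'E'
import cv2,numpy as np
from scipy.spatial.transform import Rotation as Ro
from station import arm,snapshot,camera_info,ticket
np.set_printoptions(precision=4,suppress=True)
def ray(n,uv,pose=None):
    c=camera_info(n);d=np.array([(uv[0]-c["cx"])/c["fx"],(uv[1]-c["cy"])/c["fy"],1.])
    if n=="wrist":
        p,q=pose;T=c["T_tool_cam"];M=Ro.from_quat(q).as_matrix()
        return p+M@T[:3,3],M@T[:3,:3]@d
    R=np.array(c["R"]);return -R.T@np.array(c["t"]),R.T@d
def onz(n,uv,z,pose=None):
    o,d=ray(n,uv,pose);return o+d*(z-o[2])/d[2]
def proj(n,X,pose=None):
    c=camera_info(n)
    if n=="wrist":
        p,q=pose;T=np.linalg.inv(c["T_tool_cam"]);v=T[:3,:3]@(Ro.from_quat(q).as_matrix().T@(np.array(X)-p))+T[:3,3]
    else: v=np.array(c["R"])@np.array(X)+c["t"]
    return np.array([c["fx"]*v[0]/v[2]+c["cx"],c["fy"]*v[1]/v[2]+c["cy"]])
E
python3 - <<'E'
from h import *
a=cv2.imread("pics/top.png");b=cv2.imread("pics/side.png")
A=cv2.resize(a[200:295,215:311],(400,396),interpolation=2);B=cv2.resize(b[180:280,235:335],(400,396),interpolation=2)
cv2.imwrite("pics/z.png",np.vstack([np.hstack([A,B])]))
for uv in[(265,247),(369,248)]:print(uv,onz("top",uv,.07))
s=np.array
print(ray("top",(316,239)),ray("side",(316,239)))
E
```

```text
(265, 247) [0.5311 0.1073 0.07  ]
(369, 248) [ 0.5289 -0.1236  0.07  ]
(array([ 0.3364, -0.0297,  1.3089]), array([ 0.1692,  0.0188, -0.9854])) (array([ 0.2417, -0.7766,  1.0096]), array([ 0.2713,  0.6196, -0.7366]))
```

View pics/z.png

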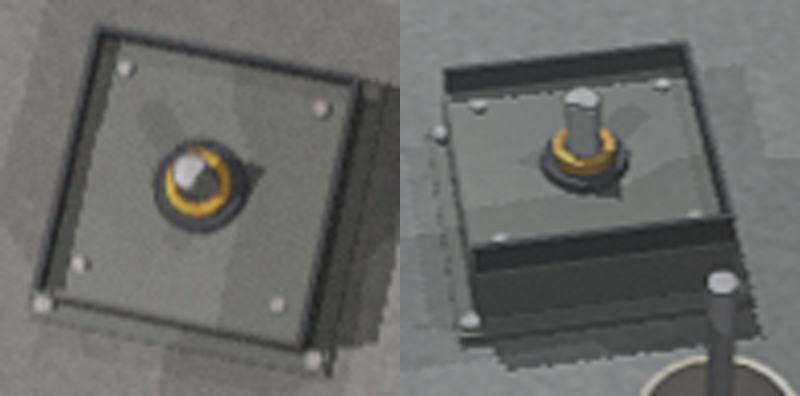

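The open side of the guard faces the robot, roughly world -x, and the gearbox yaw is about -11°. Next I'll take close wrist views.

```bash
cat >> h.py <<'E'
def down(phi):
    c,s=np.cos(phi),np.sin(phi)
    return Ro.from_matrix(np.array([[0,c,s],[0,s,-c],[-1,0,0]])).as_quat()
def phi_now():
    y=Ro.from_quat(arm.read_eef_rot()).as_matrix()[:,1];return np.arctan2(y[1],y[0])
def pose(): return np.array(arm.read_tool_pos()),np.array(arm.read_eef_rot())
E
python3 - <<'E'
from h import *
print(phi_now())
for n,P in(("crock",[.529,-.124,.31]),("gear",[.531,.107,.25])):
    best=None
    for phi in np.arange(-np.pi,np.pi,.2):
        j=arm.ik(P,down(phi))
        if j is not None: print(n,round(phi,2),np.array(j)[[0,4,6]],end=' ')
    print()
    # camera sits on the robot side (-x): z tool=(sin,-cos)=+x -> phi=pi/2
    arm.movep(P,down(np.pi/2) if arm.ik(P,down(np.pi/2)) is not None else down(-np.pi/2))
    p=pose();w=snapshot("wrist");cv2.imwrite(f"pics/w_{n}.png",w);np.save(f"pics/w_{n}.npy",np.r_[p[0],p[1]])
    print(n,p,phi_now(),arm.read_time())
E
```

```text
-1.2999763007943792
crock -3.14 [-0.0367 -0.1775 -2.7726] crock -2.94 [ 0.001  -0.1469 -2.6036] crock -2.74 [ 0.0415 -0.1147 -2.4362] crock -2.54 [ 0.0832 -0.0821 -2.2691] crock -2.34 [ 0.1195 -0.054  -2.0974] crock -2.14 [ 0.1556 -0.0263 -1.9252] crock -1.94 [ 0.1941  0.0031 -1.7547] crock -1.74 [ 0.231   0.0314 -1.5829] crock -1.54 [ 0.2629  0.0558 -1.4073] crock -1.34 [ 0.2953  0.0808 -1.2322] crock -1.14 [ 0.3285  0.1066 -1.0578] crock -0.94 [ 0.3626  0.1335 -0.8845] crock -0.74 [ 0.3933  0.158  -0.7087] crock -0.54 [ 0.4236  0.1826 -0.533 ] crock -0.34 [ 0.4534  0.2072 -0.3573] crock -0.14 [ 0.4827  0.2319 -0.1816] crock 0.06 [ 0.5115  0.2568 -0.006 ] crock 0.26 [0.5396 0.2817 0.1695] crock 0.46 [0.5672 0.3068 0.3449] crock 0.66 [0.594  0.3319 0.5203] crock 0.86 [0.62   0.3572 0.6956] crock 1.06 [0.6435 0.3808 0.8725] crock 1.26 [0.6622 0.4001 1.0536] crock 1.46 [0.6864 0.426  1.2284] crock 1.66 [0.7122 0.4549 1.4003] crock 1.86 [0.8606 0.6632 1.3977] crock 2.06 [0.8606 0.6632 1.5977] crock 2.26 [0.8606 0.6632 1.7977] crock 2.46 [0.8606 0.6632 1.9977] crock 2.66 [0.8606 0.6632 2
[... 716 characters left out ...]
0.1741 -0.752 ] gear -0.14 [-0.032   0.2074 -0.5845] gear 0.06 [ 0.001   0.2414 -0.4177] gear 0.26 [ 0.0343  0.2762 -0.2516] gear 0.46 [ 0.0663  0.3102 -0.0847] gear 0.66 [0.0981 0.3446 0.0819] gear 0.86 [0.1296 0.3795 0.2481] gear 1.06 [0.1609 0.415  0.4138] gear 1.26 [0.1913 0.4504 0.5796] gear 1.46 [0.2198 0.4846 0.7467] gear 1.66 [0.2473 0.5188 0.9138] gear 1.86 [0.2737 0.5528 1.0812] gear 2.06 [0.299  0.5865 1.2489] gear 2.26 [0.3229 0.6198 1.417 ] gear 2.46 [0.3454 0.6526 1.5857] gear 2.66 [0.3663 0.6847 1.7552] gear 2.86 [0.3857 0.7159 1.9255] gear 3.06 [0.4034 0.7461 2.0968] 
gear (array([0.5317, 0.105 , 0.25  ]), array([ 0.0004,  0.707 , -0.0016,  0.7072])) 1.5667180227554278 3.3917
```

View pics/w_crock.png

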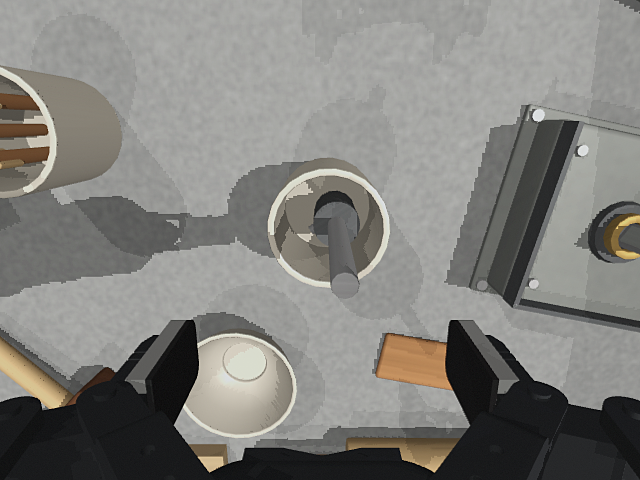

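View pics/w_gear.png

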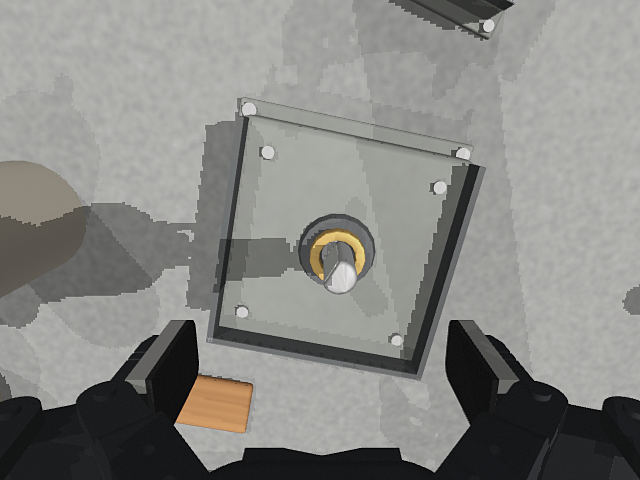

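The crock view shows the collar near (335,215), with a lump on its left at about (318,228) that is probably the screw. The gearbox view shows the shaft top at about (341,275), with the flat on its left. I'll zoom in on both.

```bash
python3 - <<'E'
from h import *
a=cv2.imread("pics/w_gear.png")[225:305,300:380];b=cv2.imread("pics/w_crock.png")[155:305,255:405]
cv2.imwrite("pics/z2.png",np.hstack([cv2.resize(a,(400,400),interpolation=cv2.INTER_NEAREST),cv2.resize(cv2.convertScaleAbs(b,alpha=1.5),(400,400),interpolation=2)]))
E
```

```text
(no output)
```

View pics/z2.png

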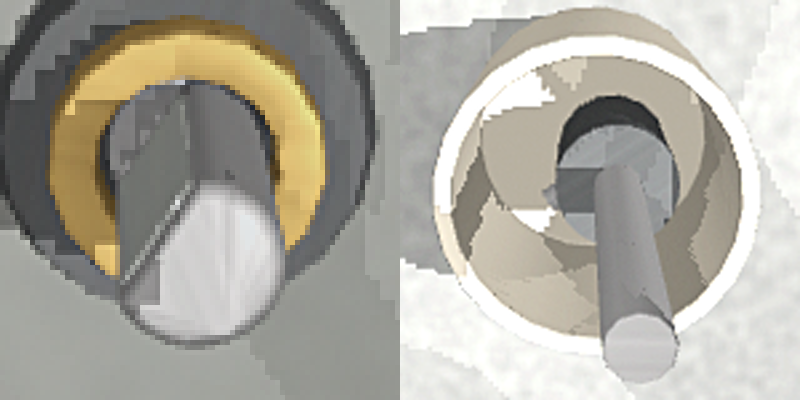

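```bash
python3 - <<'E'
from h import *
L=lambda n:(lambda v:(v[:3],v[3:]))(np.load(f"pics/w_{n}.npy"))
g=cv2.imread("pics/w_gear.png");P=L("gear")
gray=g.min(2);_,m=cv2.threshold(gray,200,255,0)
n,_,st,c=cv2.connectedComponentsWithStats(m)
for s,k in zip(st,c):
    if 15<s[4]<1200: print("bolt?",s[4],k,onz("wrist",k,.053,P)[:2])
print("shaft top",onz("wrist",(338.4,275.5),.102,P))
hsv=cv2.cvtColor(g,cv2.COLOR_BGR2HSV);y=cv2.inRange(hsv,(15,110,90),(35,255,255))
e=max(cv2.findContours(y,0,1)[0],key=cv2.contourArea);el=cv2.fitEllipse(cv2.convexHull(e));print("ring",el,onz("wrist",el[0],.066,P))
# flat edge
q=[onz("wrist",u,.100,P) for u in((338,262),(324.4,281))];d=q[1]-q[0];print("flat edge",q,np.linalg.norm(d),"normal",np.degrees(np.arctan2(-d[0],d[1])), np.degrees(np.arctan2(d[0],-d[1])))
# vertical edges of flat at z=.066 : top-image zoom (105,165)?-(190,85)
P=L("crock")
t=onz("wrist",(345,285.5),.191,P);b=onz("wrist",(336.7,222.5),.064,P);r=onz("wrist",(328.9,230),.095,P);print("rodtop",t,"collar",b,"rim",r)
# top & side check of rod top
ax=b.copy()
for zx,zy in((548,190),(550,180),(556,203)):
    s=onz("wrist",((zx-400)/2.667+255,zy/2.667+155),.026,P);v=s-ax;print("screw",v[:2],np.hypot(*v[:2]),np.degrees(np.arctan2(v[1],v[0])))
print("proj rod top in side",proj("side",t),"top",proj("top",t))
for i in range(0,360,20):
    a=np.radians(i);print(i,((proj("wrist",[ax[0]+.025*np.cos(a),ax[1]+.025*np.sin(a),.026],P)-[255,155])*2.667+[400,0]).round(),end=" ")
E
```

```text
bolt? 93 [488.3118  25.2903] [0.4065 0.1996]
bolt? 132 [248.553  108.7197] [0.4514 0.0607]
bolt? 120 [267.5 152. ] [0.4768 0.0711]
bolt? 99 [463.2525 153.404 ] [0.4779 0.1921]
bolt? 115 [439.487 187.2  ] [0.4987 0.179 ]
bolt? 458 [342.6114 277.7882] [0.5597 0.1186]
bolt? 85 [241.8824 312.    ] [0.5848 0.0493]
bolt? 58 [395.7069 340.2241] [0.6066 0.1566]
shaft top [0.54   0.1138 0.102 ]
ring ((216.48255920410156, 405.9924621582031), (52.436824798583984, 94.17447662353516), 94.02623748779297) [0.6512 0.03   0.066 ]
flat edge [array([0.5328, 0.1136, 0.1   ]), array([0.544 , 0.1061, 0.1   ])] 0.013397347294660151 normal -123.84339092106167 56.15660907893835
rodtop [ 0.5314 -0.1144  0.191 ] collar [ 0.5298 -0.1142  0.064 ] rim [ 0.528  -0.1207  0.095 ]
screw [ 0.0121 -0.0212] 0.02437574983344361 -60.3658095436071
screw [ 0.0087 -0.0205] 0.022301650160924107 -66.90414741663112
screw [ 0.0164 -0.0186] 0.024810467150568016 -48.68889647114415
proj rod top in side [315.4625 250.3109] top [368.8493 237.5126]
0 [613. 229.] 20 [640. 224.] 40 [663. 211.] 60 [681. 191.] 80 [691. 166.] 100 [691. 140.] 120 [683. 114.] 140 [665.  93.] 160 [642.  80.] 180 [615.  75.] 200 [587.  80.] 220 [563.  93.] 240 [546. 114.] 260 [537. 140.] 280 [537. 167.] 300 [547. 191.] 320 [564. 211.] 340 [587. 224.]
```

Fitted numbers:
- **Gearbox:** axis at (0.541, 0.114), yaw -11.45°.
- **Flat:** its normal points to -124°, so it has to turn -67.6°.
- **Spindle:** rod at (0.5306, -0.1143), screw at about -60°.

Next I'll grip the flat.

```bash
cat >> h.py <<'E'
AX=np.array([.5407,.1139]);YAW=np.radians(-11.45)
E
python3 - <<'E'
from h import *
phi=np.radians(57)
def P(phi,z,off=.00225): return np.array([AX[0]+off*np.cos(phi),AX[1]+off*np.sin(phi),z])
arm.move_gripper(.6,30)
arm.movep(P(phi,.22),down(phi))
arm.line_to(P(phi,.145),.08)
print("pre",arm.read_ft_force(),arm.read_tool_pos()-P(phi,.145))
arm.move_gripper(0,30)
print("grip",arm.read_opening()*85,arm.read_ft_force(),arm.read_wrist_torque(),np.degrees(phi_now()),arm.read_tool_pos()-P(phi,.145),arm.read_time())
E
```

```text
pre [-0.7838 -0.3116  0.0746] [0.0003 0.0002 0.0005]
grip 14.74676620775522 [-0.0282  0.9264  1.875 ] [ 0.128  -0.0816  0.0464] 57.01980845984173 [0.0005 0.0004 0.0005] 5.875
```

The opening reads 14.7 mm with almost no side force, so the fingers are on the flat (15.5 mm expected, against 20 mm elsewhere on the shaft). Now I'll turn the shaft.

```bash
python3 - <<'E'
from h import *
def P(phi,z,off=.00225): return np.array([AX[0]+off*np.cos(phi),AX[1]+off*np.sin(phi),z])
for a in np.linspace(np.radians(57),YAW,8)[1:]:
    arm.movep(P(a,.145),down(a))
arm.pause(.2)
print(np.degrees(phi_now()),arm.read_opening()*85,arm.read_ft_force(),arm.read_wrist_torque(),arm.read_tool_pos()-P(YAW,.145))
arm.move_gripper(.6)
arm.line_to(P(YAW,.25),.12)
arm.movep([AX[0]-.01,AX[1],.25],down(np.pi/2))
p=pose();w=snapshot("wrist");cv2.imwrite("pics/w2.png",w)
c=proj("wrist",[AX[0],AX[1],.102],p);print(c,arm.read_time())
for r in((0,0),(.0055,0)):
    for t in(-.007,.007):
        print("edge pred",proj("wrist",[AX[0]-.0055*np.cos(YAW)-t*np.sin(YAW),AX[1]-.0055*np.sin(YAW)+t*np.cos(YAW),.098],p)) if r[0]==0 else 0
u,v=c.astype(int);k=w[v-60:v+40,u-50:u+50]
np.save("pics/w2off.npy",[u-50,v-60])
cv2.imwrite("pics/z3.png",cv2.resize(k,(500,500),interpolation=cv2.INTER_NEAREST))
E
```

```text
-10.839046994244526 14.695402812866504 [0.2416 1.33   6.0148] [ 0.4019 -0.1618 -0.087 ] [0.0005 0.0006 0.0005]
[322.1783 279.157 ] 10.6417
edge pred [311.7711 265.1225]
edge pred [336.4783 269.8671]
```

View pics/z3.png

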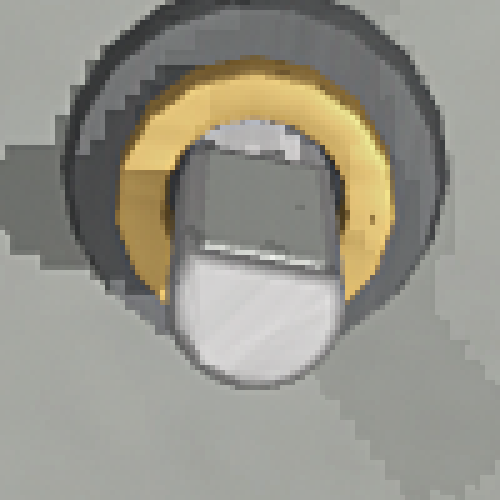

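The flat now faces the open side to within about 1° (edge slope 9.7° in the image, tool 10.8°, gearbox 11.45°). Next is the spindle: grip, lift, carry and look.

```bash
cat >> h.py <<'E'
AX=np.array([.5414,.1144])
E
python3 - <<'E'
from h import *
X=np.array([.5306,-.1143]);a=-2.3
arm.movep([*X,.31],down(a))
arm.line_to([*X,.205],.12)
arm.move_gripper(0,90)
print("grip",arm.read_opening()*85,arm.read_ft_force(),arm.read_tool_pos(),np.degrees(phi_now()))
f0=np.array(arm.read_ft_force())
arm.line_to([*X,.345],.12)
print("lift",np.array(arm.read_ft_force())-f0,arm.read_opening()*85)
b=a+np.radians(228.5)
for t in(.33,.67,1.):
    arm.movep([*(X+t*(AX-X)),.345],down(a+t*(b-a)))
arm.pause(.3)
p=pose();w=snapshot("wrist");s=snapshot("side");t=snapshot("top");print(p,np.degrees(phi_now()),arm.read_time(),arm.read_ft_force())
np.save("pics/w4.npy",np.r_[p[0],p[1]]);cv2.imwrite("pics/w4.png",w);cv2.imwrite("pics/s4.png",s)
cv2.imwrite("pics/z4.png",np.hstack([cv2.resize(w[120:420,200:450],(500,600)),cv2.resize(s[120:270,240:315],(300,600))]))
E
```

```text
grip 11.687072731326477 [-0.3039  1.3082  5.6181] [ 0.5309 -0.1144  0.2057] -131.7768809162975
lift [ 0.1107 -1.5686 -9.3926] 11.669195825666268
(array([0.5414, 0.1141, 0.345 ]), array([-0.0412,  0.7059,  0.041 ,  0.7059])) 96.70657067164315 18.675 [-0.18    0.2118 -3.7663]
```

View pics/z4.png

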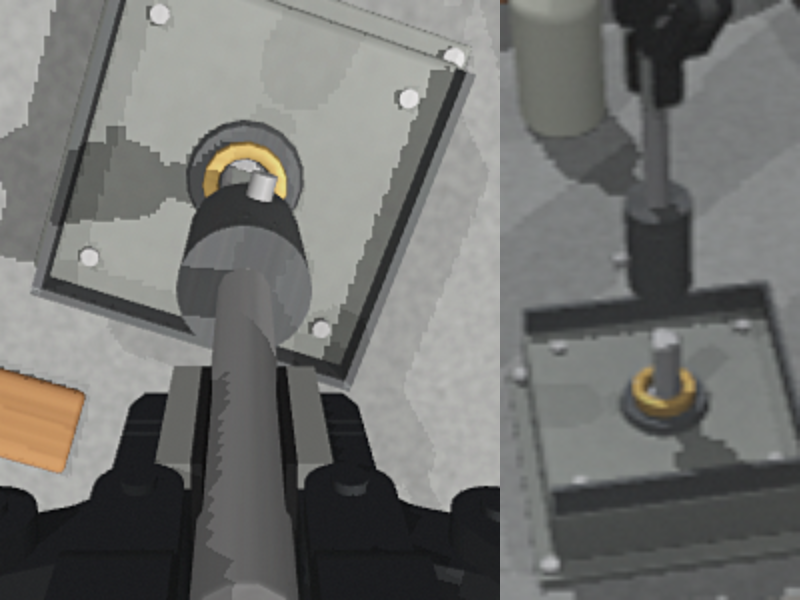

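The screw (zoom (263,185)) points roughly out of the open side. Next I'll measure its angle and any tilt of the spindle.

```bash
python3 - <<'E'
from h import *
v=np.load("pics/w4.npy");P=(v[:3],v[3:]);c=P[0][:2];zf=.345-.199
M=Ro.from_quat(P[1]).as_matrix()
for r in(.020,.025):
  s=onz("wrist",(200+265/2,120+(178 if r>.02 else 190)/2),zf+.02,P)[:2]-c;print("screw",s,np.hypot(*s),np.degrees(np.arctan2(s[1],s[0])))
W=lambda X:((proj("wrist",X,P)-[200,120])*2).round(1)
S=lambda X:((proj("side",X)-[240,120])*4+[500,0]).round(1)
print("collar top wrist",W([*c,zf+.058]),"side",S([*c,zf+.058]))
print("rod side at h=.1",S([*c,zf+.1]),"foot",S([*c,zf]),"shaft end",S([*AX,.102]),"sleeve",S([*AX,.066]),W([*AX,.066]))
for a in(150,160,165,170,180,190):
    print(a,W([c[0]+.025*np.cos(np.radians(a)),c[1]+.025*np.sin(np.radians(a)),zf+.02]),S([c[0]+.025*np.cos(np.radians(a)),c[1]+.025*np.sin(np.radians(a)),zf+.02]))
# collar silhouettes in side image
s=cv2.imread("pics/s4.png").max(2)
for r in(170,174,178,182,186,190): 
    row=s[r,262:300];print(r,row)
E
```

```text
screw [-0.0197  0.004 ] 0.020126278406176513 168.60658134900356
screw [-0.0234  0.0035] 0.023625897739499125 171.4314665927641
collar top wrist [244.2 291.2] side [656.1 196.6]
rod side at h=.1 [654.  134.1] foot [658.8 278. ] shaft end [660.5 335.7] sleeve [662.  381.1] [244.8 185. ]
150 [294. 187.] [612.2 245.6]
160 [281.7 179.5] [611.4 251. ]
165 [275.1 176.6] [611.5 253.8]
170 [268.2 174.2] [612.  256.5]
180 [254.  171.3] [614.  261.7]
190 [239.4 170.8] [617.3 266.7]
170 [125 125 124 124 126 128 132 130 118  93  83  84  84  84  86  92  93  89
  87  76  78  87  93  93  91  90 114 128 122 122 120 123 131 139 135 137
 136 135]
174 [127 128 126 125 122 125 127 128 109  64  46  69  87  94  93  95  98  80
  58  60  60  62  56  47  38  64 112 136 141 140 139 141 139 136 135 138
 141 140]
178 [127 128 125 122 122 124 128 132 124  84  44  50  57  53  54  53  53  53
  51  53  52  53  54  48  40  71 127 145 139 138 139 139 139 139 139 136
 136 138]
182 [124 126 128 127 126 124 122 122 129 104  41  50  52  52  53  54  52  53
  54  52  54  52  50  50  40  70 124 140 135 135 137 138 139 136 137 139
 141 141]
186 [126 122 124 126 128 128 107  84  89  81  58  49  52  53  51  55  54  53
  53  56  50  51  51  49  42  69 125 143 139 138 138 138 138 136 137 135
 135 137]
190 [127 125 128 126 125 121 119 133 144 126  73  46  53  52  54  54  52  52
  54  52  51  51  51  48  41  51 114 143 143 143 145 141 140 142 143 143
 143 145]
```

The screw is at about 170° against a target of 168.5°, and the spindle hangs vertical over the shaft. I'll lower it while watching the force.

```bash
python3 - <<'E'
from h import *
q=arm.read_eef_rot();b=phi_now()+np.radians(-1.3);o=down(b)
arm.line_to([*AX,.310],.1,o);arm.pause(.1)
f0=np.array(arm.read_ft_force());print(f0)
for z in list(np.arange(.302,.268,-.004))+list(np.arange(.268,.2605,-.002)):
    arm.line_to([*AX,z],.05)
    f=np.array(arm.read_ft_force())-f0;p=arm.read_tool_pos();print(round(z,4),f,arm.read_wrist_torque(),p)
    if abs(f[2])>12 or np.hypot(*f[:2])>8: print("stop");break
print(arm.read_time())
E
```

```text
[ 0.2647 -0.2867 -3.3118]
0.302 [ 0.4374  0.7309 -0.4057] [ 0.0028 -0.0274 -0.0334] [0.5411 0.1144 0.3016]
0.298 [-0.7661  0.2259 -0.2807] [-0.017  -0.0293  0.0306] [0.5412 0.1144 0.2977]
0.294 [-0.1014  0.2718  0.2538] [-0.0475  0.0248 -0.0485] [0.5412 0.1144 0.2937]
0.29 [ 0.3453  0.1723 -1.0727] [ 0.0284 -0.0033  0.0434] [0.5412 0.1144 0.2896]
0.286 [-0.1566  0.8446 -0.5661] [-0.0261 -0.0247  0.0149] [0.5412 0.1144 0.2856]
0.282 [ 0.2499  0.0374 -0.1034] [ 0.0667  0.006  -0.0064] [0.5412 0.1144 0.2817]
0.278 [-0.687   1.1416 -0.2985] [-0.0387  0.07    0.    ] [0.5412 0.1143 0.2777]
0.274 [-0.8637  0.3256 -1.1347] [-0.0269  0.0112  0.0182] [0.5412 0.1144 0.2737]
0.27 [-0.5263  0.6895  0.1804] [ 0.0324  0.0275 -0.027 ] [0.5412 0.1144 0.2697]
0.268 [ 0.4496  0.5286 -0.6021] [ 0.0792 -0.0637 -0.0041] [0.5413 0.1144 0.2679]
0.266 [-0.2919  1.7212  0.6795] [ 0.0322 -0.0267  0.0016] [0.5414 0.1144 0.2659]
0.264 [-1.5346  1.6116  5.4857] [-0.0763  0.3344 -0.0173] [0.5417 0.1145 0.2647]
0.262 [-1.4828  0.5492  6.3658] [-0.053   0.3136 -0.0032] [0.5416 0.1145 0.2624]
22.5833
```

The collar passed over the shaft end cleanly and touched the sleeve at a TCP height of about 0.2645. I'll press on to the stop.

```bash
python3 - <<'E'
from h import *
f0=np.array([.26,-.29,-3.31])
for z in np.arange(.2605,.2515,-.001):
    arm.line_to([*AX,z],.03);arm.pause(.1)
    f=np.array(arm.read_ft_force())-f0;print(round(z,4),f,arm.read_wrist_torque(),arm.read_tool_pos(),arm.read_opening()*85)
    if f[2]>22: break
arm.pause(.8);f=np.array(arm.read_ft_force())-f0
print("hold",f,arm.read_tool_pos(),np.degrees(phi_now()),arm.read_time())
w=snapshot("wrist");s=snapshot("side")
cv2.imwrite("pics/s5.png",s);cv2.imwrite("pics/z5.png",np.hstack([cv2.resize(w[120:420,200:450],(500,600)),cv2.resize(s[120:270,240:315],(300,600))]))
c=arm.read_tool_pos()[:2]
S=lambda X:((proj("side",X)-[240,120])*4+[500,0]).round(1)
print("collar top at full",S([*c,.116]),"rod .16",S([*c,.16]))
E
```

```text
0.2605 [-1.6169  0.3158  7.5917] [-0.023   0.2542 -0.0339] [0.5416 0.1144 0.2607] 12.118250694392088
0.2595 [-1.6331  0.6281  7.6685] [-0.0416  0.1776 -0.0103] [0.5416 0.1144 0.2596] 11.775957834188208
0.2585 [-0.1164  1.1403  7.223 ] [-0.0351  0.1663 -0.0377] [0.5415 0.1144 0.2586] 11.844882967447624
0.2575 [-0.5385  0.202   7.2899] [-0.0162  0.16   -0.0222] [0.5416 0.1145 0.2577] 11.889075169503595
0.2565 [-1.4886  0.42   13.9713] [-0.0493  0.4639  0.0298] [0.5418 0.1144 0.2577] 11.723111675765296
0.2555 [-2.5076  0.0898 17.153 ] [-0.1451  0.7696  0.0151] [0.5419 0.1145 0.2576] 12.003145680876667
0.2545 [-3.7814 -0.5747 21.015 ] [-0.2509  1.0542 -0.0447] [0.5422 0.1145 0.2576] 11.869485678293382
0.2535 [-3.8621 -0.1607 25.8565] [-0.3354  1.3718  0.0033] [0.5424 0.1145 0.2575] 11.675389996739675
hold [-4.299  -0.4641 26.5874] [0.5424 0.1145 0.2575] 95.39874069379515 26.1833
collar top at full [661.5 317. ] rod .16 [659.5 258. ]
```

View pics/z5.png

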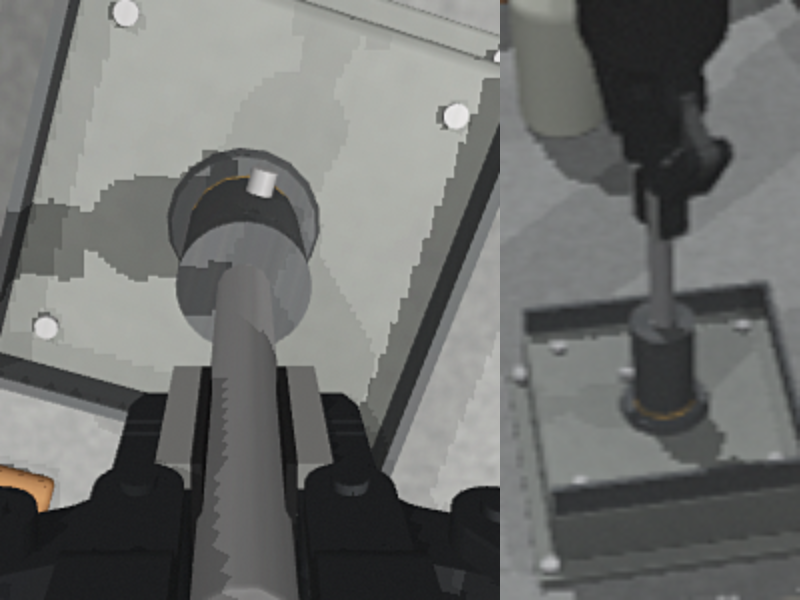

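It hit the hard stop at 0.2576 with about 27 N, and the sleeve is fully down with only a thin brass line showing. I'll ease the push a little to cut the side load, check that nothing else moved, and hand in.

```bash
python3 - <<'E'
from h import *
arm.line_to([*AX,.2550],.02);arm.pause(.5)
f0=np.array([.26,-.29,-3.31])
print(np.array(arm.read_ft_force())-f0,arm.read_tool_pos(),np.degrees(phi_now()),arm.read_wrist_torque())
a=cv2.imread("pics/side.png");b=snapshot("side")
d=cv2.absdiff(a,b).max(2)
for n,(x0,y0,x1,y1) in dict(crock=(285,265,340,335),tool=(295,365,355,440),bowl=(370,285,432,338),pin=(350,160,445,295),rib=(343,232,380,278),small=(145,200,215,262)).items():
    print(n,(d[y0:y1,x0:x1]>40).mean().round(3))
print(arm.read_time())
cv2.imwrite("pics/f.png",b)
E
```

```text
[-3.3805 -0.3501 19.7212] [0.5421 0.1145 0.2575] 95.40832264114488 [-0.2301  0.8988  0.0275]
crock 0.101
tool 0.102
bowl 0.0
pin 0.0
rib 0.0
small 0.0
27.0833
```

View pics/f.png

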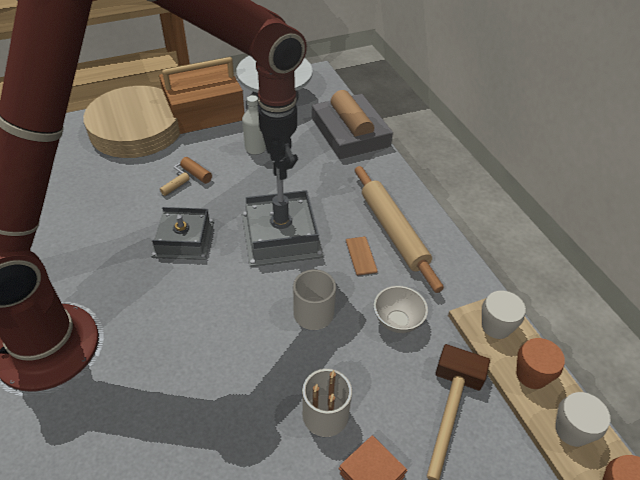

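Both crocks are standing and nothing else has moved. The differences at the crocks are the removed spindle and the arm's shadow. I'm handing in.

```bash
python3 -c "
from station import ticket
print(ticket.finish_job())"
```

```text
the job is handed in; nothing more can be done
None
```

The job is done and handed in at about 27 s of the 72 s allowed. The collar is pressed down on the brass sleeve with the rod still gripped.

- **Turning the shaft:** I gripped the flat (opening read 14.7 mm, so on the flat rather than round the shaft) and turned it about -68°. A picture afterwards showed it within about 1–2° of square to the guard's open side.
- **Fitting the spindle:** I lifted it out of the crock and turned it until the screw faced the open side. The screw measured about 170° against a target of 168.5°, and I corrected for the difference. The collar then passed over the shaft end with no noticeable force.
- **Pressing down:** The sleeve's spring force began at a tool height of about 0.2655 m. A firm stop came at 0.2576 m, so it moved about 8 mm, which is full travel. I handed in holding about 20 N of downward push.
- **Last checks:** The final picture shows both crocks standing and everything else I could see unmoved. The spindle looked upright just before that, under a slightly harder push.
- **Small disagreements:** A side load of about 3 N and roughly 0.7 mm of tool drift in x remained while pressing. The gripper read 11.7 mm on the 14 mm rod, most likely because the fingers flex at 90 N.

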